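# Crisscross-tighten the pressure pot cover

### The arm

A 6-joint arm with a two-finger parallel gripper is mounted at the origin on the work surface. World frame = base frame: x ahead of the robot, y to its left, z up, the work surface at z = 0. Lengths are in mm, angles in rad, forces in N, time in s.
With the tool pointing down it reaches from about 275 to 825 mm from the base axis. Payload 5.2 kg.
Tool frame: the origin (TCP) lies midway between the tips of the shut fingers; the grasp point (between the pads) lies 19 mm behind it; x points along the fingers, y is the direction in which the jaws open and shut, and the axes are right-handed (so a half turn about x gives the same grasp; the last joint's range is limited). The gripper opens to 93 mm and grips with 3 to 60 N. Pads are 15 mm wide; open, the fingers measure 128 mm over their backs; the gripper's body (75 mm by 188 mm) begins 65 mm behind the grasp point.
Start: joints at [1.009, 0.259, 1.535, -0, 1.348, -0.203], TCP at [193.112, 514.988, 218.653] pointing down, gripper open.
Joint ranges: [-3.14, 3.14], [-0.91, 2.08], [0.19, 2.58], [-1.22, 4.36], [0.22, 2.71], [-3.12, 3.12]. Speed limits (rad/s): [2.57, 2.57, 3.14, 3.14, 3.14, 3.14].

### API

Orientations are given as a rotation vector (axis times angle).
In Python, from station import telemetry, optics, workorder gives the robot as it stands.
- The arm moves only by the tool move_arm, never from a script. Its arguments are lists of equal length, an entry for each row: "delta_pos": the shift along the tool's x, y, z in units of 0.3 m (1.0 is 0.3 m), a list of three; "roll": the turn about the tool's x in units of 4 degrees (1.0 is 4 degrees); "claw": the closure, from -1 (fully open) to 1 (shut). In form: {"delta_pos": [[tx, ty, tz], ...], "roll": [roll, ...], "claw": [claw, ...]}. A call has 1 to 12 rows; each row shifts and turns the commanded pose from where the row before left it, along the tool's axes as they then stand; what a row does not reach is not made up. A row lasts 1/10 s, in which the tool goes at most 50 mm and 8.59 degrees, less where a joint would pass 70% of its speed; a pose out of reach is approached as far as the arm can. A call with a number of a shift or a turn outside -1 to 1 is refused whole. A call with a gripper value outside its range is refused whole. The fingers move at their own pace and stop on an object; "grip_force" is the grip in N (left out, the last holds). Time passes only in rows, so rows that do not move let the fingers close. It gives the time, the measured TCP pose, the force and the opening at its end, in the units of the state.
- telemetry.state(): the state, without advancing time (a new reading comes with each control period).
- optics.camera(name): name is "scene" or "side" or "wrist"; returns (picture, depth): 400x640x3 uint8, blue, green, red; 400x640 float32, mm along the optical axis (not along the pixel's ray), 0 where there is no reading.
- optics.camera_info(name): a dict with "fovy" (degrees; the focal length in pixels is half the picture's height over the tangent of half this angle, whatever the lens; pixels are square), "cx", "cy" (the principal point, pixels), "origin" and "attitude" of the camera in the world. Camera axes: x right, y up, looking along -z (the intrinsics and any distortion apply to the point x, -y, -z); pixel columns grow to the right and rows downward; lengths in mm; the calibration is good to about 2 mm. The wrist camera is an equidistant fisheye: a pixel r from the principal point sees the ray r / f radians off the axis. A picture is of the moment at which its call begins: read the wrist's pose just before it. camera_info takes no time and is no camera call; for the wrist camera it gives the pose at the moment of the call.
- workorder.sign_off(): hands the job in, once; it reports no verdict.
The state is a dict: "t": time; "qpos": joint angles; "qd": joint speeds; "joint_efforts": joint torques, N m; "position": TCP position; "eef_rot": TCP orientation; "force": force on the tool from outside, world axes, zero at the start; "ft_torque": the same for the moment, N m; "width": finger opening in mm.
Only numpy, scipy, OpenCV 4.12 (cv2) and the standard library are available. Lean on these libraries where they do the work, as an engineer would, in place of code of your own. Each camera call takes 0.05 s, during which the arm holds its last target.

### The job

Close down the cover of the pressure pot evenly with its four clamp-bolt levers, turning them clockwise in crisscross order: red, then blue across from it, then yellow, then green across from it. Make a first pass that brings each lever only about half-way (45 degrees from pointing straight out), then a second pass in the same order that brings each one fully home against its stop (90 degrees). Leave the can, bottle, jar and wrench around the pot where they are.

Things in the scene. Friction and masses are not known exactly. Their poses are not given: they have to be found in the camera images.
- cover_centre (a point): Centre of the flat top face of the round cover (aluminium, 180 mm across) of a grey pressure pot, 152 mm above the bench; z up. The pot is screwed to a plywood board (200 x 240 x 18 mm) and never moves during a run, but stands elsewhere and at any yaw each time. A brass neck with a round gauge, 48 mm across, rises 57 mm above this point in the middle of the cover.
- red (a joint): Angle (rad) of the clamp-bolt lever with the red grip. 0: the lever points straight out from the cover's centre; it grows as the lever turns clockwise seen from above; the hard stop (fully tight) is at 1.571, where the lever lies square to the spoke from the centre to its bolt. Starts slack, between 0 and 0.3. Stiff: it takes about 5 N at the grip to move it and it stays where it is left.
- red_bolt (a point): On the vertical turning axis of the red lever, top of its hexagonal bolt head, 28 mm above the cover, 65 mm from the cover's centre. Does not move.
- red_grip (a point): On the axis of the red upright round grip at the lever's end: 18 mm diameter, from 9 mm to 50 mm above the cover; this point is 30 mm above the cover and 62 mm from the bolt axis. Lever bar: steel, 12 mm wide, from 9 to 19 mm above the cover. Slack, the grip stands out beyond the cover's rim with only air below it; the best way to turn it is to push it sideways.
- blue (a joint): Angle (rad) of the clamp-bolt lever with the blue grip, straight across from red. 0: the lever points straight out from the cover's centre; it grows as the lever turns clockwise seen from above; the hard stop (fully tight) is at 1.571, where the lever lies square to the spoke from the centre to its bolt. Starts slack, between 0 and 0.3. Stiff: it takes about 5 N at the grip to move it and it stays where it is left.
- blue_bolt (a point): On the vertical turning axis of the blue lever, top of its hexagonal bolt head, 28 mm above the cover, 65 mm from the cover's centre. Does not move.
- blue_grip (a point): On the axis of the blue upright round grip at the lever's end: 18 mm diameter, from 9 mm to 50 mm above the cover; this point is 30 mm above the cover and 62 mm from the bolt axis. Lever bar: steel, 12 mm wide, from 9 to 19 mm above the cover. Slack, the grip stands out beyond the cover's rim with only air below it; the best way to turn it is to push it sideways.
- yellow (a joint): Angle (rad) of the clamp-bolt lever with the yellow grip, a quarter turn counter-clockwise (seen from above) from red. 0: the lever points straight out from the cover's centre; it grows as the lever turns clockwise seen from above; the hard stop (fully tight) is at 1.571, where the lever lies square to the spoke from the centre to its bolt. Starts slack, between 0 and 0.3. Stiff: it takes about 5 N at the grip to move it and it stays where it is left.
- yellow_bolt (a point): On the vertical turning axis of the yellow lever, top of its hexagonal bolt head, 28 mm above the cover, 65 mm from the cover's centre. Does not move.
- yellow_grip (a point): On the axis of the yellow upright round grip at the lever's end: 18 mm diameter, from 9 mm to 50 mm above the cover; this point is 30 mm above the cover and 62 mm from the bolt axis. Lever bar: steel, 12 mm wide, from 9 to 19 mm above the cover. Slack, the grip stands out beyond the cover's rim with only air below it; the best way to turn it is to push it sideways.
- green (a joint): Angle (rad) of the clamp-bolt lever with the green grip, straight across from yellow. 0: the lever points straight out from the cover's centre; it grows as the lever turns clockwise seen from above; the hard stop (fully tight) is at 1.571, where the lever lies square to the spoke from the centre to its bolt. Starts slack, between 0 and 0.3. Stiff: it takes about 5 N at the grip to move it and it stays where it is left.
- green_bolt (a point): On the vertical turning axis of the green lever, top of its hexagonal bolt head, 28 mm above the cover, 65 mm from the cover's centre. Does not move.
- green_grip (a point): On the axis of the green upright round grip at the lever's end: 18 mm diameter, from 9 mm to 50 mm above the cover; this point is 30 mm above the cover and 62 mm from the bolt axis. Lever bar: steel, 12 mm wide, from 9 to 19 mm above the cover. Slack, the grip stands out beyond the cover's rim with only air below it; the best way to turn it is to push it sideways.
- spray_can_mid (a point): Bystander: white metal spray can, 64 mm diameter, 190 mm tall, standing on the bench beside the pot; the point is half-way up, z along its axis. Leave alone.
- oil_bottle_mid (a point): Bystander: orange bottle with black cap, 68 mm diameter, 200 mm tall, standing; the point is half-way up, z along its axis. Leave alone.
- screw_jar_mid (a point): Bystander: amber glass jar with steel lid, 72 mm diameter, 110 mm tall, standing; the point is half-way up, z along its axis. Leave alone.
- wrench_grip (a point): Bystander: steel wrench, 180 mm long, lying flat on the bench on the robot's side of the pot; the point is on its handle. Leave alone.
There are look-alikes about, which are no part of the job. There is more than one size of the part that bears spray_can_mid; the job needs the smallest. There is more than one size of the part that bears screw_jar_mid; the job needs the smaller.

How it is judged:
By the outcome, as a careful person would: the job done as asked, in the order asked, and still so for the second after the job is handed in, with the robot touching nothing.
It also fails if it takes over 72 s, if anything falls off the work surface, if the arm or the gripper's body presses on something with over 40 N, if the wrist force passes 120 N, or if a joint passes its speed limit or range.

## Working session

There is one attempt and no reset: what is moved stays moved. The work goes in short steps, Python scripts to look and compute and a tool call to move; the robot and the scene stay as the last step left them, time stands still between calls to the robot, and variables do not carry over. Pictures are saved under pics/ and viewed, and the job is handed in when it is done.

Besides the shell and the picture viewer there is one more tool, called as name(argument=value, ...), one argument or row to a line, values as JSON. move_arm: Moves the arm, as the interface text tells. Shifts and turns lie within -1 to 1; 1 stands for 0.3 m of shift or 4 degrees of turn. Its arguments: {"type":"object","properties":{"delta_pos":{"type":"array","items":{"type":"array","items":{"type":"number"}}},"roll":{"type":"array","items":{"type":"number"}},"claw":{"type":"array","items":{"type":"number"}},"grip_force":{"type":"number"}},"required":["delta_pos","roll","claw"]}

```bash
ls; mkdir -p pics
python3 - <<'E'
from station import telemetry, optics
import cv2
print(telemetry.state())
for n in ["scene","side","wrist"]:
    print(n,optics.camera_info(n))
    p,d=optics.camera(n)
    cv2.imwrite(f"pics/{n}0.png",p)
    import numpy as np; np.save(f"pics/{n}0.npy",d)
E
```

```text
pics
{'t': 0.0, 'qpos': array([ 1.00916425e+00,  2.59336007e-01,  1.53609428e+00, -1.61057276e-05,
        1.34799522e+00, -2.02825659e-01]), 'qd': array([-0.00050547,  0.00121051, -0.00053799, -0.00084982, -0.00134664,
       -0.00029146]), 'joint_efforts': array([ 4.35336597e-04, -4.37304103e+01, -2.84002179e+01,  7.16308644e-02,
        4.13340388e-02, -1.06301297e-04]), 'position': array([192.83136416, 514.49592385, 217.81698461]), 'eef_rot': array([ 0.28020915,  1.55307025, -0.28290169]), 'force': array([0.13534943, 0.46142108, 0.5947837 ]), 'ft_torque': array([ 0.00258841,  0.01096487, -0.02584062]), 'width': 93.19431414947341}
scene {'fovy': 48.57737818267444, 'cx': 317.78433638425463, 'cy': 198.4816431079581, 'origin': array([1445.71302725,   14.04258796,  921.25023717]), 'attitude': array([0.6433921 , 0.6071095 , 1.45276765])}
side {'fovy': 42.93157812701468, 'cx': 322.0439953692168, 'cy': 208.01997352554133, 'origin': array([ 377.52335535, -862.67591883,  983.75181443]), 'attitude': array([ 0.8408482 , -0.09399046, -0.26110992])}
wrist {'fovy': 65.70646984690485, 'cx': 320.2798195021613, 'cy': 197.5650792899321, 'origin': array([121.00353221, 541.94967686, 384.67527098]), 'attitude': array([-0.24036898, -0.1640211 ,  1.20388567])}
```

View pics/scene0.png

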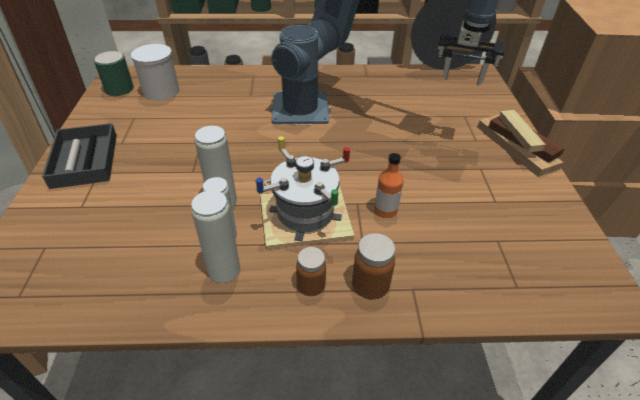

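View pics/side0.png

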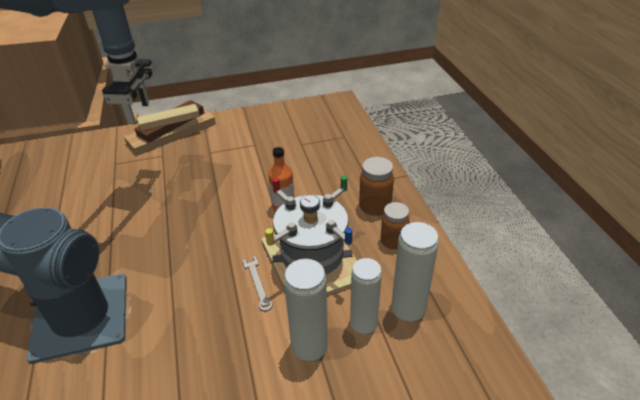

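View pics/wrist0.png

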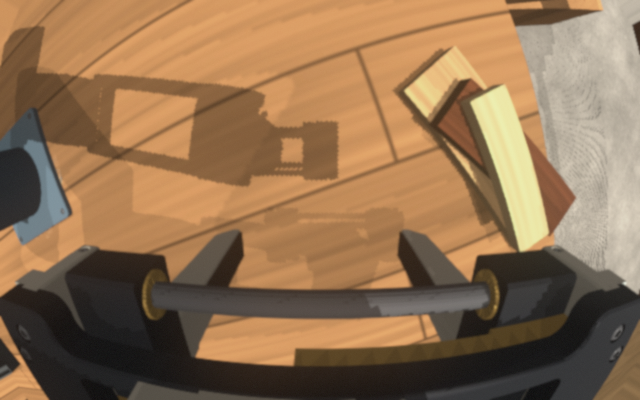

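The scene picture shows the pot near (305,185). The grips are yellow (281,143), red (347,154), green (334,197) and blue (260,185). Around it are three white cans, an orange bottle and two amber jars, and the wrench shows in the side view at (257,285). Next I'll enlarge and measure.

```bash
cat > h.py <<'E'
import numpy as np, cv2
from scipy.spatial.transform import Rotation as R
from station import telemetry, optics
def f_of(ci): return 200/np.tan(np.radians(ci['fovy'])/2)
def bp(ci,u,v,d):
    f=f_of(ci); u=np.asarray(u,float);v=np.asarray(v,float);d=np.asarray(d,float)
    p=np.stack([(u-ci['cx'])/f*d,-(v-ci['cy'])/f*d,-d],-1)
    return R.from_rotvec(ci['attitude']).apply(p.reshape(-1,3)).reshape(p.shape)+ci['origin']
def proj(ci,P):
    f=f_of(ci); c=R.from_rotvec(ci['attitude']).inv().apply(np.atleast_2d(P)-ci['origin'])
    return np.stack([ci['cx']+f*c[:,0]/-c[:,2], ci['cy']-f*c[:,1]/-c[:,2]],-1)
def ray_z(ci,u,v,z):
    a=bp(ci,u,v,1.0)-ci['origin']; s=(z-ci['origin'][2])/a[...,2]
    return ci['origin']+a*s
E
python3 - <<'E'
from h import *
for n,(x0,y0,x1,y1) in {"scene":(170,120,420,300),"side":(220,140,450,370)}.items():
    p=cv2.imread(f"pics/{n}0.png"); c=p[y0:y1,x0:x1]
    s=3.2 if n=="scene" else 2.6
    cv2.imwrite(f"pics/{n}0c.png",cv2.resize(c,None,fx=s,fy=s,interpolation=cv2.INTER_CUBIC))
    d=np.load(f"pics/{n}0.npy"); ci=optics.camera_info(n)
    hsv=cv2.cvtColor(p,cv2.COLOR_BGR2HSV)
    V,U=np.mgrid[0:400,0:640]
    W=bp(ci,U,V,d)
    ok=(d>0)&(W[...,2]>140)&(W[...,2]<225)&(W[...,0]>300)
    m=ok&(abs(W[...,2]-152)<3)
    # cover
    roi=np.zeros_like(m); roi[y0:y1,x0:x1]=1; m&=roi.astype(bool)
    P=W[m]; print(n,"cover-ish n",len(P),P.mean(0),P.min(0),P.max(0))
    for name,(h0,h1) in {"yellow":(22,34),"red":(172,180),"red2":(0,4),"green":(50,80),"blue":(108,128)}.items():
        mm=ok&roi.astype(bool)&(hsv[...,0]>=h0)&(hsv[...,0]<=h1)&(hsv[...,1]>140)&(hsv[...,2]>40)
        if mm.sum(): print(n,name,mm.sum(),np.median(W[mm],0).round(1),U[mm].mean().round(1),V[mm].mean().round(1), W[mm][:,2].min().round(),W[mm][:,2].max().round())
E
```

```text
scene cover-ish n 1599 [597.55172077   6.11575733 152.80219761] [ 483.01851682 -261.69235175  149.00585583] [841.57153616 266.2894089  154.99449668]
scene yellow 49 [469.  -47.2 192.5] 280.8 142.6 173.0 204.0
scene red 5 [520.2 127.4 178.6] 346.2 156.4 170.0 196.0
scene red2 59 [518.9 127.1 194.3] 346.2 153.0 166.0 207.0
scene green 7 [685.9  85.5 192.2] 334.4 197.6 178.0 199.0
scene blue 54 [638.5 -95.1 194.8] 259.4 184.0 168.0 206.0
side cover-ish n 2139 [574.28457481 -20.29201382 152.14395389] [ 460.41054269 -272.33036742  149.00128771] [839.03560355 253.33445485 154.98878619]
side yellow 97 [461.4 -57.2 194.1] 269.4 236.0 167.0 206.0
side red2 70 [510.8 118.4 194.6] 275.5 183.8 168.0 204.0
side green 9 [675.6  82.8 201. ] 343.7 180.1 172.0 204.0
side blue 75 [ 628.7 -104.2  194.6] 348.0 234.8 171.0 207.0
```

```bash
sleep 0
```

```text
(no output)
```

View pics/scene0c.png

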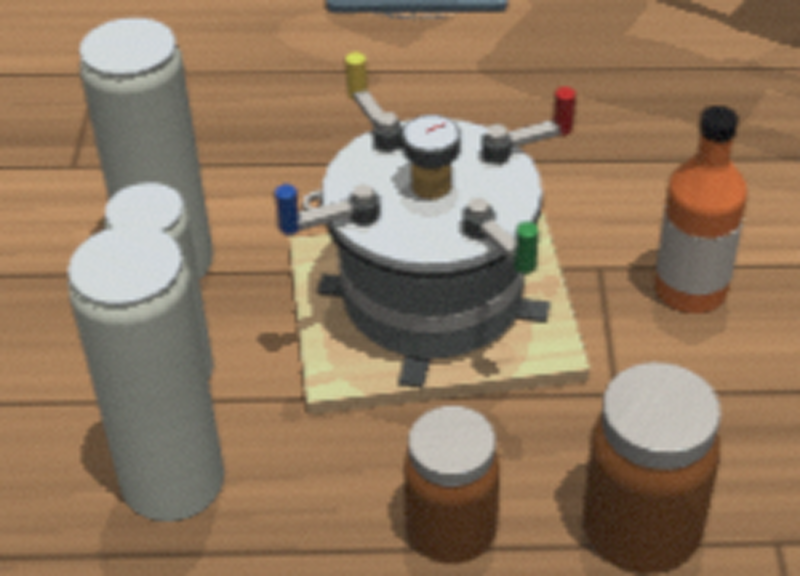

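View pics/side0c.png

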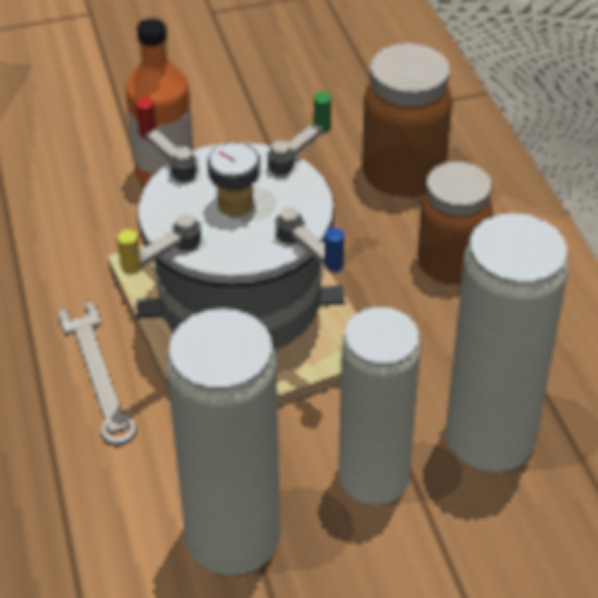

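```bash
cat > fit.py <<'E'
from h import *
from scipy.optimize import least_squares
HUE={"yellow":[(22,34)],"red":[(172,180),(0,4)],"green":[(45,85)],"blue":[(108,128)]}
def grips(n,p,d,ci,rad=200,c0=(570,17)):
    hsv=cv2.cvtColor(p,cv2.COLOR_BGR2HSV); V,U=np.mgrid[0:400,0:640]
    W=bp(ci,U,V,d)
    ok=(d>0)&(W[...,2]>163)&(W[...,2]<212)&(np.hypot(W[...,0]-c0[0],W[...,1]-c0[1])<145)&(np.hypot(W[...,0]-c0[0],W[...,1]-c0[1])>65)
    out={}
    for k,hs in HUE.items():
        m=np.zeros_like(ok)
        for a,b in hs: m|=(hsv[...,0]>=a)&(hsv[...,0]<=b)
        m&=ok&(hsv[...,1]>110)&(hsv[...,2]>25)
        m2=m&(W[...,2]<199)&(W[...,2]>172)
        if m2.sum()>=4:
            # surface median -> axis: push 8mm away horizontally from the camera along view ray
            P=np.median(W[m2],0)[:2]; v=P-ci['origin'][:2]; v/=np.linalg.norm(v)
            out[k]=(P+v*7.5,int(m2.sum()))
    return out
def rot(a): return np.array([np.cos(a),np.sin(a)])
OFF={"red":0,"yellow":np.pi/2,"blue":np.pi,"green":-np.pi/2}
def model(c,yaw,th,k):
    a=yaw+OFF[k]; return c+65*rot(a)+62*rot(a-th)
def bolt(c,yaw,k): return c+65*rot(yaw+OFF[k])
E
python3 - <<'E'
from fit import *
G={}
for n in ["scene","side"]:
    p=cv2.imread(f"pics/{n}0.png"); d=np.load(f"pics/{n}0.npy"); ci=optics.camera_info(n)
    g=grips(n,p,d,ci); G[n]=g
    for k in g: print(n,k,g[k][0].round(1),g[k][1])
    V,U=np.mgrid[0:400,0:640]; W=bp(ci,U,V,d)
    m=(d>0)&(abs(W[...,2]-152)<4)&(np.hypot(W[...,0]-570,W[...,1]-17)<115)
    P=W[m][:,:2]
    (cx,cy),r=cv2.minEnclosingCircle(P.astype(np.float32)); print("cover",cx,cy,r,P.min(0),P.max(0),W[m][:,2].mean())
    m=(d>0)&(W[...,2]>200)&(W[...,2]<216)&(np.hypot(W[...,0]-570,W[...,1]-17)<45); P=W[m]; print("gauge",cv2.minEnclosingCircle(P[:,:2].astype(np.float32)),P[:,2].max())
    m=(d>0)&(W[...,2]>176)&(W[...,2]<184)&(np.hypot(W[...,0]-570,W[...,1]-17)<80)&(np.hypot(W[...,0]-570,W[...,1]-17)>45); P=W[m]
    a=np.arctan2(P[:,1]-17,P[:,0]-570); 
    for i in range(4):
        s=(np.floor((a-0.1)/(np.pi/2)).astype(int)%4)==i
        if s.sum(): print("bolt",i,P[s].mean(0),s.sum())
    # bystander heights
    m=(d>0)&(W[...,2]>60)&(W[...,0]>380)&(abs(W[...,1])<330)&(np.hypot(W[...,0]-570,W[...,1]-17)>140)
    lab_n,lab,st,_=cv2.connectedComponentsWithStats(m.astype(np.uint8))
    for i in range(1,lab_n):
        if st[i,4]>30:
            q=W[lab==i]; zm=np.percentile(q[:,2],98); t=q[q[:,2]>zm-6]
            print(" obj",st[i],"zmax",zm.round(),"top centre",t.mean(0).round(), "ext",(t.max(0)-t.min(0)).round())
E
```

```text
scene yellow [462.  -47.3] 36
scene red [512.4 127.5] 36
scene green [678.2  86.2] 36
scene blue [631.4 -95.4] 33
cover 573.2494506835938 15.392926216125488 92.23506927490234 [483.01851682 -74.86033695] [665.437873   103.56750125] 153.12233286566607
gauge ((573.6950073242188, 15.420439720153809), 24.91442108154297) 214.11818844726417
bolt 0 [628.27810748  51.24989155 180.24945885] 37
bolt 1 [537.24796932  69.08493254 180.35116212] 28
bolt 2 [520.9192415  -21.08747477 180.56826107] 31
bolt 3 [610.29689248 -39.23695503 180.69137505] 34
 obj [ 191  126   47  144 4777] zmax 248.0 top centre [ 659. -206.  246.] ext [326. 108.   8.]
 obj [376 153  27  52 948] zmax 202.0 top centre [548. 249. 201.] ext [36. 30.  9.]
 obj [ 353  233   42   54 1795] zmax 148.0 top centre [805. 175. 146.] ext [83. 82.  8.]
 obj [296 247  30  36 887] zmax 114.0 top centre [802.  27. 111.] ext [63. 58.  8.]
side yellow [461.5 -50.2] 60
side red [510.5 125.1] 49
side green [676.3  83.1] 29
side blue [630.4 -98.5] 46
cover 571.6971435546875 12.954682350158691 93.06280517578125 [482.68419507 -79.66109477] [660.98839186 103.28417764] 152.2448978845577
gauge ((572.0374145507812, 11.048583984375), 25.262588500976562) 212.94359329574377
bolt 0 [625.85638476  47.36344123 179.99875949] 28
bolt 1 [535.15753954  64.667827   179.78404137] 34
bolt 2 [518.08528189 -25.33043213 179.68247574] 37
bolt 3 [608.01327245 -42.08275605 179.7794939 ] 38
 obj [269 147  26  53 783] zmax 201.0 top centre [544. 245. 200.] ext [30. 32. 10.]
 obj [ 360  157   35   45 1267] zmax 148.0 top centre [801. 171. 145.] ext [82. 83.  8.]
 obj [ 382  203   57  105 3699] zmax 247.0 top centre [ 752. -197.  245.] ext [76. 80.  8.]
 obj [ 285  259   43   89 3231] zmax 247.0 top centre [ 501. -232.  245.] ext [75. 77.  9.]
 obj [ 351  259   31   61 1632] zmax 192.0 top centre [ 636. -208.  190.] ext [59. 60.  8.]
```

```bash
cat >> fit.py <<'E'
ORD=["red","blue","yellow","green"]
def measure(tag):
    Gs=[]; 
    for n in ["scene","side"]:
        ci=optics.camera_info(n); p,d=optics.camera(n); cv2.imwrite(f"pics/{n}_{tag}.png",p); np.save(f"pics/{n}_{tag}.npy",d)
        Gs.append(grips(n,p,d,ci))
    return Gs
# per-camera centres/yaw fixed from the start measurement
C={"scene":np.array([574.0,15.2]),"side":np.array([571.8,11.8])}
def angles(Gs,yaw,C=C):
    for k in ORD:
        s=k
        for n,g in zip(["scene","side"],Gs):
            if k in g:
                b=bolt(C[n],yaw,k); v=g[k][0]-b; a=yaw+OFF[k]-np.arctan2(v[1],v[0]); a=(a+np.pi)%(2*np.pi)-np.pi
                s+=f"  {n}: {np.degrees(a):.1f}deg r={np.hypot(*v):.1f} n={g[k][1]}"
        print(s)
E
python3 - <<'E'
from fit import *
B={"scene":{"green":(628.3,51.2),"red":(537.2,69.1),"yellow":(520.9,-21.1),"blue":(610.3,-39.2)},
"side":{"green":(625.9,47.4),"red":(535.2,64.7),"yellow":(518.1,-25.3),"blue":(608,-42.1)}}
Gs=[]
for n in B:
    p=cv2.imread(f"pics/{n}0.png"); d=np.load(f"pics/{n}0.npy"); ci=optics.camera_info(n)
    g=grips(n,p,d,ci); Gs.append(g)
    def res(x):
        r=[]
        for i,k in enumerate(ORD):
            r+=list(model(x[:2],x[2],x[3+i],k)-g[k][0]); r+=list(0.5*(bolt(x[:2],x[2],k)-B[n][k]))
        return r
    s=least_squares(res,[572,14,np.radians(122),.15,.15,.15,.15]); print(n,s.x[:2].round(1),np.degrees(s.x[2:]).round(1),np.array(s.fun).round(1))
st=telemetry.state(); M=R.from_rotvec(st['eef_rot']).as_matrix(); print(M.round(3)); print(st['t'])
E
```

```text
scene [572.8  15.7] [123.9  11.2  12.5   8.7   0.3] [ 0.2 -0.6 -0.3  0.3  0.2 -0.6 -0.6  0.5  0.7  0.3 -1.   0.3  0.2  0.1
 -0.8  0.4]
side [571.1  12.7] [124.   11.5  12.2   8.5   0.4] [ 0.5 -1.3 -0.2  0.9  0.1 -0.3 -0.3  0.4 -0.3 -0.1 -0.4  0.8  0.3  0.2
 -0.4  0.8]
[[-0.001  0.351  0.936]
 [-0.001  0.936 -0.351]
 [-1.    -0.001 -0.   ]]
0.15
```

```bash
cat > plan.py <<'E'
from fit import *
CEN=np.array([572.,14.]); YAW=np.radians(124.)
def plan(wps,start=None,yz=None):
    """wps: list of (x,y,z,yaw_z_deg or None,rows). tool x down, z at angle yz, y at yz+90."""
    st=telemetry.state(); M=R.from_rotvec(st['eef_rot']).as_matrix()
    if start is None: start=st['position']
    if yz is None: yz=np.degrees(np.arctan2(M[1,2],M[0,2]))
    p=np.array(start,float); rows=[];rolls=[]
    for x,y,z,yw,n in wps:
        t=np.array([x,y,z],float); y1=yz if yw is None else yw; p0=p.copy(); y0=yz
        for i in range(1,n+1):
            q=p0+(t-p0)*i/n; r=round(-(y0+(y1-y0)*i/n-yz)/4,3)
            a=np.radians(yz); zz=np.array([np.cos(a),np.sin(a),0]); yy=np.array([-np.sin(a),np.cos(a),0])
            dd=q-p; u=np.round(np.array([-dd[2],dd@yy,dd@zz])/300,3)
            rows.append(u.tolist()); rolls.append(r)
            p=p+300*(-u[0]*np.array([0,0,1])+u[1]*yy+u[2]*zz); yz-=4*r
            assert np.linalg.norm(u)*300<49 and abs(r)<=1,(u,r)
    print("rows",len(rows)); print(rows); print(rolls); print("end",p.round(1),yz)
def grip(k,deg): return model(CEN,YAW,np.radians(deg),k)
E
python3 - <<'E'
from plan import *
for k,t in zip(ORD,[11.4,12.3,8.6,.3]): print(k,grip(k,t).round(1),grip(k,45).round(1),grip(k,90).round(1))
n=rot(np.radians(5.4)); a=grip("red",11.4)-n*32; print(a)
plan([(193+.9*(a[0]-193),515+.9*(a[1]-515),228,5.4,11)],start=(193.1,515,218.6),yz=-20.6)
E
```

```text
red [511.8 125.1] [547.5 128.7] [587.1 102.6]
blue [631.3 -97.5] [ 596.5 -100.7] [556.9 -74.6]
yellow [462.1 -48.9] [457.3 -10.5] [483.4  29.1]
green [677.5  84.7] [686.7  38.5] [660.6  -1.1]
[479.9681684  122.11500965]
rows 11
[[-0.003, -0.073, 0.111], [-0.003, -0.077, 0.108], [-0.003, -0.082, 0.104], [-0.002, -0.086, 0.101], [-0.003, -0.09, 0.098], [-0.003, -0.094, 0.094], [-0.003, -0.097, 0.089], [-0.003, -0.102, 0.086], [-0.003, -0.104, 0.081], [-0.002, -0.109, 0.077], [-0.003, -0.111, 0.073]]
[-0.591, -0.591, -0.591, -0.591, -0.591, -0.59, -0.591, -0.591, -0.591, -0.591, -0.591]
end [451.4 161.3 227.9] 5.400000000000001
```

Candidates for the first target, the red grip: the red upright at scene (347,154), the orange bottle at (390,190) and the red gauge needle at (305,160). The crop shows that (347,154) is the lever grip beyond the rim, so I'm choosing that one. The bystanders are the smallest can at (216,195), as opposed to the two large ones at (214,155) and (218,237), and the smaller jar at (311,271), as opposed to (374,265).

move_arm(
  delta_pos=[
    [-0.003,-0.073,0.111],
    [-0.003,-0.077,0.108],
    [-0.003,-0.082,0.104],
    [-0.003,-0.086,0.101],
    [-0.003,-0.09,0.098],
    [-0.003,-0.094,0.094],
    [-0.003,-0.097,0.089],
    [-0.003,-0.102,0.086],
    [-0.003,-0.104,0.081],
    [-0.003,-0.109,0.077],
    [-0.003,-0.111,0.073],
  ],
  roll=[-0.6,-0.6,-0.6,-0.6,-0.6,-0.6,-0.6,-0.6,-0.6,-0.6,-0.5],
  claw=[1,1,1,1,1,1,1,1,1,1,1],
  grip_force=20,
)

```text
t: 1.25
position: [453.3, 160.8, 228.5]
eef_rot: [-0.076, 1.57, 0.076]
force: [1.2, 0.6, -0.1]
width: 9.6
```

Run:
```python
from plan import *
s=telemetry.state(); M=R.from_rotvec(s['eef_rot']).as_matrix(); print(s['t'],s['position'],s['width'],np.degrees(np.arctan2(M[1,2],M[0,2])),M[:,0],s['force'])
p,d=optics.camera("wrist"); cv2.imwrite("pics/wrist1.png",p)
p,d=optics.camera("scene"); cv2.imwrite("pics/scene1.png",cv2.resize(p[60:230,200:440],None,fx=3.2,fy=3.2,interpolation=cv2.INTER_CUBIC))
```

```text
1.25 [453.30785945 160.82010558 228.48316388] 9.604077440268787 5.524181210838636 [-2.17153263e-04  7.62037324e-05 -9.99999974e-01] [ 1.17192296  0.59589931 -0.11220255]
```

View pics/scene1.png

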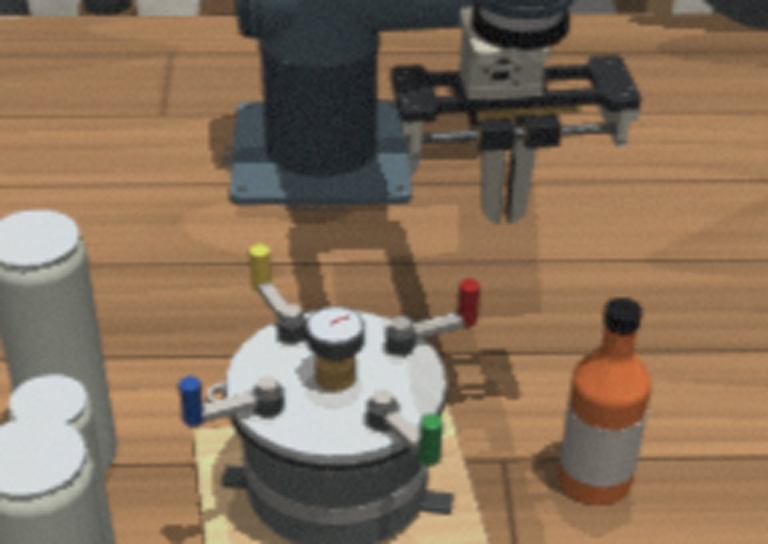

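View pics/wrist1.png

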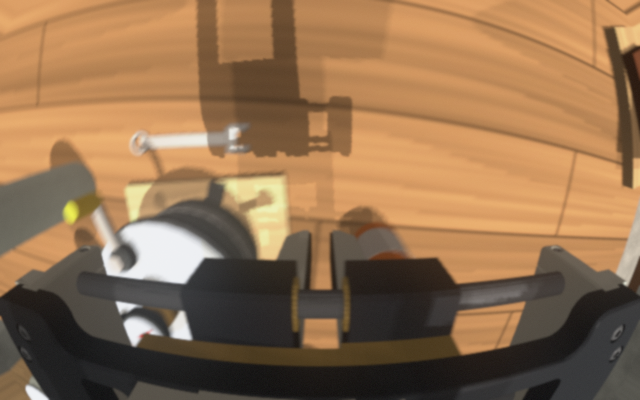

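```bash
cat >> plan.py <<'E'
def push(k,n_deg,h,t0,t1,steps,z=182):
    n=rot(np.radians(n_deg)); 
    return [(*(grip(k,t)-n*(9+h)),z,None,1) for t in np.linspace(t0,t1,steps)]
E
python3 - <<'E'
from plan import *
plan([(481,121.5,228,None,1),(481,121.5,182,None,1)]+push("red",5.4,7.5,11.4,32,6),yz=5.4)
E
```

```text
rows 8
[[0.001, -0.132, 0.073], [0.154, 0.0, 0.0], [-0.0, 0.003, 0.049], [-0.0, 0.004, 0.014], [-0.0, 0.002, 0.015], [-0.0, 0.002, 0.014], [-0.0, 0.001, 0.015], [-0.0, -0.0, 0.015]]
[-0.0, -0.0, -0.0, -0.0, -0.0, -0.0, -0.0, -0.0]
end [517.  128.4 181.9] 5.4
```

move_arm(
  delta_pos=[
    [0.001,-0.132,0.073],
    [0.08,0,0],
    [0.074,0,0],
    [0,0,0],
    [0,0.003,0.03],
    [0,0,0.019],
    [0,0.004,0.014],
    [0,0.002,0.015],
    [0,0.002,0.014],
    [0,0.001,0.015],
    [0,0,0.015],
    [0,0,0],
  ],
  roll=[0,0,0,0,0,0,0,0,0,0,0,0],
  claw=[1,1,1,1,1,1,1,1,1,1,1,1],
)

```text
t: 2.55
position: [513.9, 133.4, 182.5]
eef_rot: [-0.074, 1.571, 0.076]
force: [-4.0, 1.9, 0.8]
width: 0.4
```

```bash
cat > chk.py <<'E'
import sys
from plan import *
tag=sys.argv[1]
s=telemetry.state(); M=R.from_rotvec(s['eef_rot']).as_matrix(); print(s['t'],s['position'].round(1),s['width'].round(1),np.degrees(np.arctan2(M[1,2],M[0,2])).round(1),s['force'].round(1))
angles(measure(tag),YAW,C={"scene":np.array([572.8,15.7]),"side":np.array([571.1,12.7])})
cv2.imwrite(f"pics/{tag}.png",np.hstack([cv2.resize(cv2.imread(f"pics/{n}_{tag}.png")[y:y+140,x:x+140],(400,400),interpolation=cv2.INTER_CUBIC) for n,x,y in (("scene",235,100),("side",240,135))]))
E
python3 chk.py a1
```

```text
Traceback (most recent call last):
  File "chk.py", line 4, in <module>
    s=telemetry.state(); M=R.from_rotvec(s['eef_rot']).as_matrix(); print(s['t'],s['position'].round(1),s['width'].round(1),np.degrees(np.arctan2(M[1,2],M[0,2])).round(1),s['force'].round(1))
                                                                                                        ^^^^^^^^^^^^^^^^
AttributeError: 'float' object has no attribute 'round'
```

```bash
sed -i "s/s\['width'\].round(1)/round(s['width'],1)/" chk.py
python3 chk.py a1
```

```text
2.55 [513.9 133.4 182.5] 0.4 5.5 [-4.   1.9  0.8]
red  scene: 29.9deg r=62.2 n=38  side: 30.6deg r=62.3 n=38
blue  scene: 13.0deg r=61.7 n=33  side: 12.5deg r=62.2 n=45
yellow  scene: 8.7deg r=62.8 n=39  side: 8.6deg r=61.6 n=63
green  scene: 0.5deg r=61.5 n=40  side: 0.3deg r=61.5 n=28
```

View pics/a1.png

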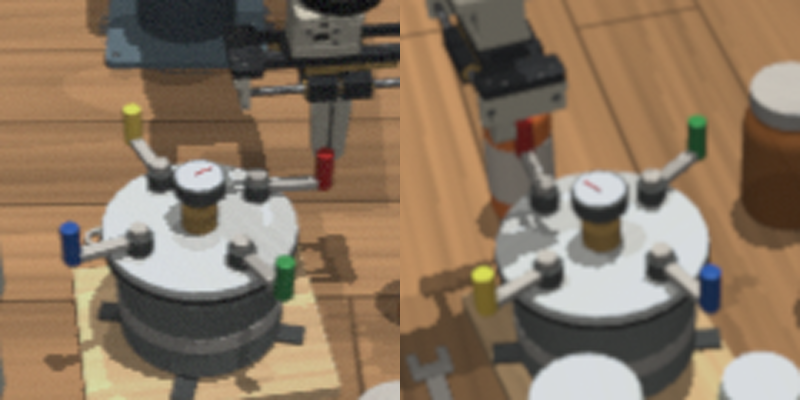

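The angle readout works: red is at 30° in both cameras, the other levers have not moved, and the finger is in contact behind the red grip. Next I push red to 45°.

Run:
```python
from plan import *
n=rot(np.radians(5.5)); t=np.array([-n[1],n[0]]); p=telemetry.state()['position'][:2]
v=grip("red",30.3)-p; print("h",v@n-9,"lat",v@t)
h=v@n-9
plan(push("red",5.5,h,33,45,4),yz=5.5)
```

```text
h 8.282853596793558 lat -4.90676382854563
rows 4
[[0.001, -0.017, 0.01], [0.0, -0.002, 0.014], [0.0, -0.002, 0.014], [0.0, -0.004, 0.014]]
[-0.0, -0.0, -0.0, -0.0]
end [530.2 127.  182.1] 5.5
```

move_arm(
  delta_pos=[
    [0,-0.006,0.01],
    [0,-0.006,0.014],
    [0,-0.006,0.014],
    [0,-0.004,0.014],
    [0,0,0],
  ],
  roll=[0,0,0,0,0],
  claw=[1,1,1,1,1],
)

```text
t: 3.15
position: [530.2, 127.3, 181.9]
eef_rot: [-0.074, 1.571, 0.075]
force: [-3.3, 1.8, 0.8]
width: 0.7
```

```bash
python3 chk.py a2
python3 - <<'E'
from plan import *
s=telemetry.state()
n=rot(np.radians(5.5)); t=np.array([-n[1],n[0]]); p=s['position'][:2]
from scipy.optimize import brentq
print("model angle",brentq(lambda a:(grip("red",a)-p)@n-17.3,0,80))
E
```

```text
3.15 [530.2 127.3 181.9] 0.7 5.4 [-3.3  1.8  0.8]
red  scene: 44.4deg r=61.9 n=42  side: 45.9deg r=61.9 n=36
blue  scene: 12.7deg r=61.2 n=37  side: 12.1deg r=61.8 n=47
yellow  scene: 8.8deg r=63.2 n=36  side: 8.4deg r=61.7 n=61
green  scene: 0.3deg r=61.1 n=38  side: 0.7deg r=62.0 n=31
model angle 45.01855194217368
```

```bash
cat >> plan.py <<'E'
def approach(k,n_deg,h,deg,back=14,zt=232,ztip=182,yz=5.4,first=None,nt=6,pre=2,yw=None):
    s=telemetry.state(); p=s['position'].copy()
    wp=[]
    if first is not None:
        p[:2]+=first; wp.append((*p,None,1))
    a=grip(k,deg)-rot(np.radians(n_deg))*(9+h+back)
    wp+=[(p[0],p[1],zt,None,pre),(*a,zt,yw,nt),(*a,ztip,None,2)]
    plan(wp,yz=yz)
E
python3 - <<'E'
from plan import *
approach("blue",185.4,8.3,12.4,first=(-12,-1))
E
```

```text
rows 11
[[-0.0, 0.0, -0.04], [-0.083, 0.0, -0.0], [-0.084, 0.0, -0.0], [0.0, -0.13, 0.068], [0.0, -0.129, 0.068], [0.0, -0.13, 0.068], [0.0, -0.129, 0.068], [0.0, -0.13, 0.069], [0.0, -0.129, 0.068], [0.083, -0.0, -0.0], [0.084, -0.0, -0.0]]
[-0.0, -0.0, -0.0, -0.0, -0.0, -0.0, -0.0, -0.0, -0.0, -0.0, -0.0]
end [662.4 -94.5 181.9] 5.4
```

move_arm(
  delta_pos=[
    [0,0,-0.04],
    [-0.083,0,0],
    [-0.084,0,0],
    [0,-0.13,0.068],
    [0,-0.129,0.068],
    [0,-0.13,0.068],
    [0,-0.129,0.068],
    [0,-0.13,0.069],
    [0,-0.129,0.068],
    [0,0,0],
    [0.083,0,0],
    [0.084,0,0],
  ],
  roll=[0,0,0,0,0,0,0,0,0,0,0,0],
  claw=[1,1,1,1,1,1,1,1,1,1,1,1],
)

```text
t: 4.45
position: [663.5, -95.3, 182.9]
eef_rot: [-0.075, 1.566, 0.072]
force: [0.5, 0.1, -0.3]
width: 0.2
```

Run:
```python
from plan import *
s=telemetry.state(); print(s['position'],s['force'],s['t'])
plan(push("blue",185.4,8.3,12.4,43,9),yz=5.4)
```

```text
[663.45883054 -95.33747623 182.87642902] [ 0.48049364  0.09699026 -0.2753829 ] 4.45
rows 9
[[0.003, 0.003, -0.05], [-0.0, -0.004, -0.014], [-0.0, -0.002, -0.013], [-0.0, -0.002, -0.014], [-0.0, -0.0, -0.014], [-0.0, -0.0, -0.013], [-0.0, 0.001, -0.014], [-0.0, 0.002, -0.014], [-0.0, 0.003, -0.013]]
[-0.0, -0.0, -0.0, -0.0, -0.0, -0.0, -0.0, -0.0, -0.0]
end [615.9 -99.5 182. ] 5.4
```

move_arm(
  delta_pos=[
    [0.002,0.003,-0.03],
    [0,0,-0.02],
    [0,-0.004,-0.014],
    [0,-0.002,-0.013],
    [0,-0.002,-0.014],
    [0,0,-0.014],
    [0,0,-0.013],
    [0,0.001,-0.014],
    [0,0.002,-0.014],
    [0,0.003,-0.013],
    [0,0,0],
  ],
  roll=[0,0,0,0,0,0,0,0,0,0,0],
  claw=[1,1,1,1,1,1,1,1,1,1,1],
)

```text
t: 5.55
position: [616.6, -99.8, 184.3]
eef_rot: [-0.077, 1.564, 0.072]
force: [3.7, -1.8, 1.0]
width: 0.3
```

```bash
python3 chk.py b1
python3 - <<'E'
from plan import *
from scipy.optimize import brentq
s=telemetry.state(); p=s['position'][:2]; n=rot(np.radians(185.4))
print("model angle",brentq(lambda a:(grip("blue",a)-p)@n-17.3,0,80))
E
```

```text
5.55 [616.6 -99.8 184.3] 0.3 5.4 [ 3.7 -1.8  1. ]
red  scene: 44.3deg r=61.7 n=42  side: 44.9deg r=62.9 n=42
blue  side: 43.5deg r=62.0 n=57
yellow  scene: 7.0deg r=63.7 n=8  side: 8.1deg r=61.9 n=54
green  scene: 0.6deg r=61.6 n=37
model angle 42.371281005781135
```

Run:
```python
from plan import *
approach("yellow",95.4,18,8.6,back=16,first=(10,1),nt=4)
```

```text
rows 9
[[-0.0, 0.0, 0.033], [-0.08, 0.0, 0.0], [-0.08, 0.0, 0.0], [-0.0, 0.018, -0.132], [-0.0, 0.018, -0.133], [-0.0, 0.018, -0.132], [-0.0, 0.019, -0.133], [0.083, -0.0, 0.0], [0.083, -0.0, 0.0]]
[-0.0, -0.0, -0.0, -0.0, -0.0, -0.0, -0.0, -0.0, -0.0]
end [466.  -91.6 182.1] 5.4
```

move_arm(
  delta_pos=[
    [0,0,-0.008],
    [0,0,0],
    [0,0,0.041],
    [-0.08,0,0],
    [-0.08,0,0],
    [0,0.018,-0.132],
    [0,0.018,-0.133],
    [0,0.018,-0.132],
    [0,0.019,-0.133],
    [0,0,0],
    [0.083,0,0],
    [0.083,0,0],
  ],
  roll=[0,0,0,0,0,0,0,0,0,0,0,0],
  claw=[1,1,1,1,1,1,1,1,1,1,1,1],
)

```text
t: 6.85
position: [465.0, -91.2, 179.8]
eef_rot: [-0.075, 1.569, 0.074]
force: [0.2, -0.9, 0.1]
width: 0.7
```

```bash
python3 chk.py y0
python3 - <<'E'
from plan import *
plan(push("yellow",95.4,17.5,8.6,30,7),yz=5.4)
E
```

```text
6.85 [465.  -91.2 179.8] 0.7 5.4 [ 0.2 -0.9  0.1]
red  scene: 44.5deg r=61.8 n=43  side: 44.6deg r=62.5 n=46
blue  scene: 46.5deg r=62.4 n=39  side: 45.6deg r=62.1 n=59
yellow  scene: 8.6deg r=62.7 n=37
green  scene: 0.2deg r=61.2 n=36  side: 0.1deg r=61.9 n=29
rows 7
[[-0.018, 0.048, 0.012], [0.0, 0.012, -0.004], [0.0, 0.013, -0.004], [0.0, 0.012, -0.002], [0.0, 0.013, -0.002], [0.0, 0.013, -0.001], [0.0, 0.013, 0.0]]
[-0.0, -0.0, -0.0, -0.0, -0.0, -0.0, -0.0]
end [458.7 -53.  182.1] 5.4
```

View pics/y0.png

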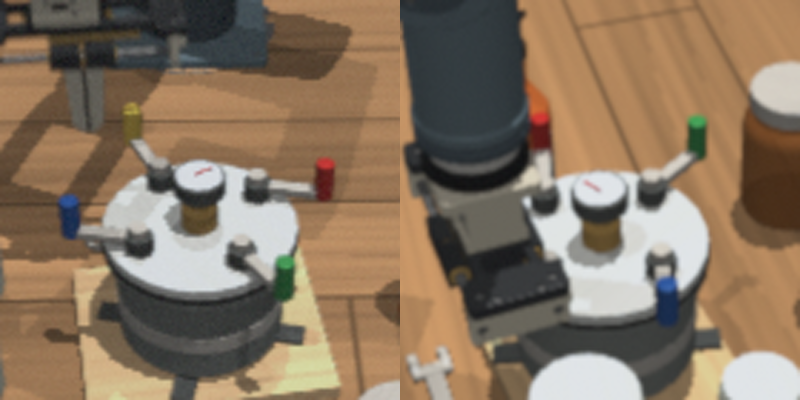

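Blue reads 46°, yellow is still untouched at 8.6°, and the fingers stand clear behind it. Next I push yellow with the +y face.

move_arm(
  delta_pos=[
    [-0.008,0.028,0.008],
    [0,0.02,0.004],
    [0,0.012,-0.004],
    [0,0.013,-0.004],
    [0,0.012,-0.002],
    [0,0.013,-0.002],
    [0,0.013,-0.001],
    [0,0.013,0],
    [0,0,0],
  ],
  roll=[0,0,0,0,0,0,0,0,0],
  claw=[1,1,1,1,1,1,1,1,1],
)

```text
t: 7.85
position: [460.3, -54.7, 182.7]
eef_rot: [-0.077, 1.57, 0.073]
force: [-2.5, -4.9, 1.3]
width: 0.5
```

```bash
python3 chk.py y1
python3 - <<'E'
from plan import *
n=rot(np.radians(95.4)); p=telemetry.state()['position'][:2]
for a in (26,28,30,32): print(a,(grip("yellow",a)-p)@n-9)
E
```

```text
7.85 [460.3 -54.7 182.7] 0.5 5.5 [-2.5 -4.9  1.3]
red  scene: 44.4deg r=61.7 n=40  side: 44.5deg r=62.6 n=40
blue  scene: 45.7deg r=63.0 n=39  side: 45.1deg r=61.7 n=55
yellow  scene: 26.8deg r=64.2 n=41
green  scene: 0.2deg r=61.0 n=40  side: -0.5deg r=62.6 n=33
26 14.942045826405032
28 17.10530047521153
30 19.269346135883243
32 21.43154625212837
```

View pics/y1.png

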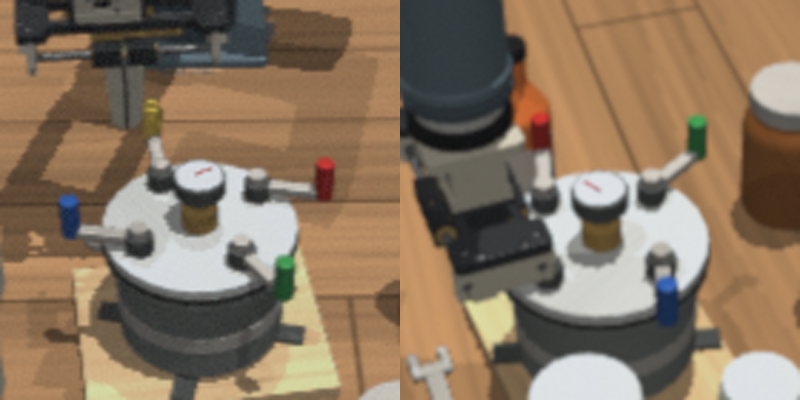

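Run:
```python
from plan import *
plan(push("yellow",95.4,16.5,30.3,44,5),yz=5.4)
```

```text
rows 5
[[0.002, 0.01, -0.005], [0.0, 0.013, 0.0], [0.0, 0.012, 0.002], [0.0, 0.012, 0.002], [0.0, 0.012, 0.003]]
[-0.0, -0.0, -0.0, -0.0, -0.0]
end [459.4 -37.  182. ] 5.4
```

move_arm(
  delta_pos=[
    [0.002,0.01,-0.004],
    [0,0.013,0],
    [0,0.012,0.002],
    [0,0.012,0.002],
    [0,0.012,0.003],
    [0,0,0],
  ],
  roll=[0,0,0,0,0,0],
  claw=[1,1,1,1,1,1],
)

```text
t: 8.55
position: [459.8, -36.5, 181.7]
eef_rot: [-0.075, 1.57, 0.074]
force: [-2.2, -3.4, 0.7]
width: 0.3
```

```bash
python3 chk.py y2
python3 - <<'E'
from plan import *
n=rot(np.radians(95.4)); p=telemetry.state()['position'][:2]
for a in (40,42,44,46): print(a,(grip("yellow",a)-p)@n-9)
E
```

```text
8.55 [459.8 -36.5 181.7] 0.3 5.5 [-2.2 -3.4  0.7]
red  scene: 44.3deg r=61.6 n=43  side: 44.6deg r=62.0 n=39
blue  scene: 46.2deg r=62.1 n=40  side: 45.7deg r=61.6 n=59
yellow  scene: 42.2deg r=62.8 n=35
green  scene: 0.2deg r=61.4 n=37  side: 0.4deg r=61.8 n=32
40 11.921332200936096
42 14.034947114068036
44 16.131056381612403
46 18.207106217307654
```

View pics/y2.png

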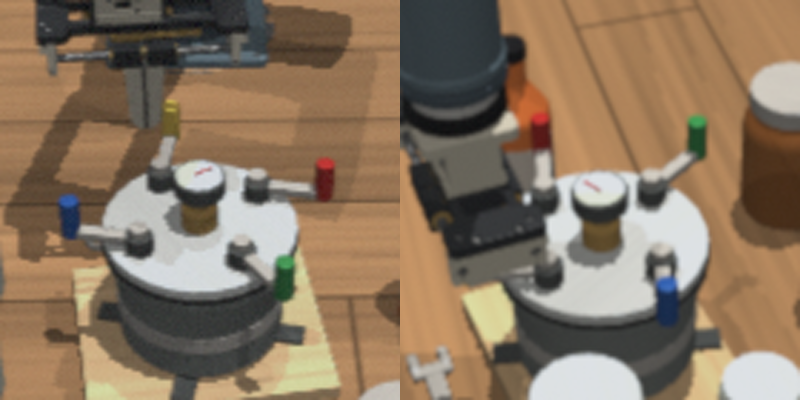

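Run:
```python
from plan import *
approach("green",275.4,16.3,.3,back=16,first=(1,-10),nt=6)
```

```text
rows 11
[[-0.0, -0.033, 0.0], [-0.084, -0.0, 0.0], [-0.084, -0.0, 0.0], [0.0, 0.084, 0.127], [0.0, 0.084, 0.126], [0.0, 0.084, 0.127], [0.0, 0.085, 0.126], [0.0, 0.084, 0.127], [0.0, 0.084, 0.127], [0.083, -0.0, -0.0], [0.084, -0.0, -0.0]]
[-0.0, -0.0, -0.0, -0.0, -0.0, -0.0, -0.0, -0.0, -0.0, -0.0, -0.0]
end [673.7 125.9 182. ] 5.4
```

move_arm(
  delta_pos=[
    [0,0.007,0],
    [0,0,0],
    [0,-0.04,0],
    [-0.084,0,0],
    [-0.084,0,0],
    [0,0.084,0.127],
    [0,0.084,0.126],
    [0,0.084,0.127],
    [0,0.085,0.126],
    [0,0.084,0.127],
    [0,0.084,0.127],
    [0,0,0],
  ],
  roll=[0,0,0,0,0,0,0,0,0,0,0,0],
  claw=[1,1,1,1,1,1,1,1,1,1,1,1],
)

```text
t: 9.85
position: [676.6, 129.7, 228.4]
eef_rot: [-0.075, 1.571, 0.08]
force: [-0.4, 0.1, -0.4]
width: 0.8
```

```bash
python3 chk.py g0
python3 - <<'E'
from plan import *
plan([(673.7,125.9,182,None,2)]+push("green",275.4,16,.3,25,7),yz=5.4)
E
```

```text
9.85 [676.6 129.7 228.4] 0.8 5.6 [-0.4  0.1 -0.4]
red  scene: 45.5deg r=58.2 n=10  side: 44.5deg r=62.4 n=44
blue  scene: 46.9deg r=62.3 n=36  side: 45.5deg r=61.6 n=58
yellow  scene: 44.5deg r=62.8 n=35  side: 45.0deg r=61.7 n=52
green  scene: 0.1deg r=61.5 n=37  side: 0.0deg r=62.5 n=27
rows 9
[[0.08, -0.001, -0.0], [0.079, -0.001, -0.001], [0.0, -0.055, -0.0], [0.0, -0.013, 0.007], [0.0, -0.014, 0.005], [0.0, -0.014, 0.005], [0.0, -0.014, 0.003], [0.0, -0.015, 0.003], [0.0, -0.015, 0.001]]
[-0.0, -0.0, -0.0, -0.0, -0.0, -0.0, -0.0, -0.0, -0.0]
end [684.7  84.9 182.1] 5.4
```

move_arm(
  delta_pos=[
    [0.08,-0.005,-0.005],
    [0.075,-0.003,-0.003],
    [0,-0.025,0],
    [0,-0.025,0],
    [0,-0.013,0.007],
    [0,-0.014,0.005],
    [0,-0.014,0.005],
    [0,-0.014,0.003],
    [0,-0.015,0.003],
    [0,-0.015,0.001],
    [0,0,0],
  ],
  roll=[0,0,0,0,0,0,0,0,0,0,0],
  claw=[1,1,1,1,1,1,1,1,1,1,1],
)

```text
t: 11.05
position: [684.6, 84.2, 186.9]
eef_rot: [-0.074, 1.565, 0.076]
force: [2.1, 4.2, -1.1]
width: 0.4
```

```bash
python3 chk.py g1
python3 - <<'E'
from plan import *
n=rot(np.radians(275.4)); p=telemetry.state()['position'][:2]
for a in (22,25,28,31): print(a,(grip("green",a)-p)@n-9)
E
```

```text
11.05 [684.6  84.2 186.9] 0.4 5.4 [ 2.1  4.2 -1.1]
red  side: 45.0deg r=62.1 n=43
blue  scene: 46.8deg r=62.7 n=37  side: 46.3deg r=61.7 n=61
yellow  scene: 44.5deg r=63.1 n=33  side: 44.7deg r=61.6 n=51
green  scene: 23.2deg r=61.3 n=45  side: 24.4deg r=61.9 n=35
22 12.030105292427468
25 15.263196412167769
28 18.506958007777953
31 21.752499154195572
```

View pics/g1.png

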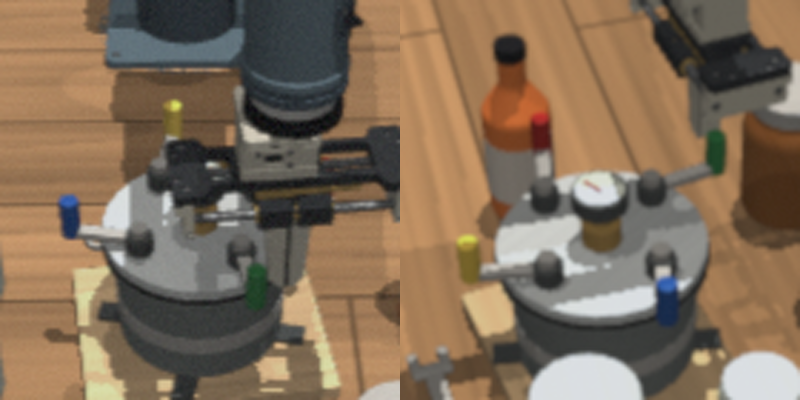

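Run:
```python
from plan import *
plan(push("green",275.4,14.2,27,44.5,7),yz=5.4)
```

```text
rows 7
[[0.017, -0.011, 0.002], [-0.0, -0.01, 0.0], [-0.0, -0.011, -0.0], [-0.0, -0.01, -0.002], [-0.0, -0.011, -0.001], [-0.0, -0.01, -0.002], [-0.0, -0.01, -0.003]]
[-0.0, -0.0, -0.0, -0.0, -0.0, -0.0, -0.0]
end [684.6  62.2 181.9] 5.4
```

move_arm(
  delta_pos=[
    [0.005,-0.011,0.002],
    [0.005,-0.01,0],
    [0,-0.011,0],
    [0,-0.01,-0.002],
    [0,-0.011,-0.001],
    [0,-0.01,-0.002],
    [0,-0.01,-0.003],
    [0,0,0],
  ],
  roll=[0,0,0,0,0,0,0,0],
  claw=[1,1,1,1,1,1,1,1],
)

```text
t: 11.95
position: [684.4, 61.9, 184.3]
eef_rot: [-0.075, 1.565, 0.075]
force: [2.0, 3.7, 2.0]
width: 0.6
```

```bash
python3 chk.py g2
python3 - <<'E'
from plan import *
n=rot(np.radians(275.4)); p=telemetry.state()['position'][:2]
for a in (40,43,46): print(a,(grip("green",a)-p)@n-9)
E
```

```text
11.95 [684.4  61.9 184.3] 0.6 5.4 [2.  3.7 2. ]
red  side: 44.2deg r=62.5 n=40
blue  scene: 46.4deg r=62.1 n=36  side: 45.5deg r=61.8 n=56
yellow  scene: 44.5deg r=62.9 n=38  side: 45.1deg r=61.6 n=52
green  scene: 45.5deg r=61.3 n=37  side: 45.2deg r=61.5 n=37
40 9.216000069066006
43 12.380017969781196
46 15.501774085437571
```

First pass is done, with all four at 45±1.5° in both views. Second pass: I turn the tool about 40° and go to the outside of red.

Run:
```python
from plan import *
approach("red",-35,8.3,45,back=14,first=(-1,11),nt=11,pre=1,zt=230,yw=-35)
```

```text
rows 15
[[-0.0, 0.037, 0.0], [-0.154, -0.0, 0.0], [0.0, 0.027, -0.046], [0.0, 0.024, -0.049], [0.0, 0.02, -0.049], [0.0, 0.018, -0.051], [0.0, 0.014, -0.052], [0.0, 0.011, -0.052], [0.0, 0.007, -0.053], [0.0, 0.004, -0.054], [0.0, 0.001, -0.054], [0.0, -0.003, -0.053], [0.0, -0.006, -0.053], [0.08, 0.0, -0.0], [0.08, 0.0, -0.0]]
[-0.0, -0.0, 0.918, 0.918, 0.919, 0.918, 0.918, 0.918, 0.918, 0.918, 0.919, 0.918, 0.918, -0.0, -0.0]
end [521.9 146.6 182.1] -35.0
```

move_arm(
  delta_pos=[
    [0,0.037,0],
    [-0.154,0,0],
    [0,0.027,-0.046],
    [0,0.024,-0.049],
    [0,0.02,-0.049],
    [0,0.018,-0.051],
    [0,0.014,-0.052],
    [0,0.011,-0.052],
    [0,0.007,-0.053],
    [0,0.004,-0.054],
    [0,0.001,-0.054],
    [0,-0.003,-0.053],
  ],
  roll=[0,0,0.92,0.92,0.92,0.92,0.92,0.92,0.92,0.92,0.92,0.92],
  claw=[1,1,1,1,1,1,1,1,1,1,1,1],
)

```text
t: 13.25
position: [534.2, 139.9, 228.3]
eef_rot: [0.43, 1.528, -0.432]
force: [-0.0, 0.6, -0.8]
width: 0.9
```

```bash
python3 chk.py r0
python3 - <<'E'
from plan import *
n=-35
a=grip("red",45)-rot(np.radians(n))*31.3
plan([(*a,230,-35,1),(*a,182,None,2)]+push("red",-35,8.3,45,72,9))
E
```

```text
13.25 [534.2 139.9 228.3] 0.9 -31.5 [-0.   0.6 -0.8]
red  scene: 44.6deg r=61.5 n=42  side: 44.6deg r=61.7 n=42
blue  scene: 46.9deg r=62.0 n=37  side: 44.8deg r=61.8 n=58
yellow  scene: 44.6deg r=63.0 n=40  side: 45.5deg r=61.3 n=56
green  scene: 45.4deg r=61.5 n=39  side: 45.5deg r=61.8 n=36
rows 12
[[-0.005, -0.003, -0.044], [0.08, 0.0, 0.0], [0.08, 0.0, 0.0], [0.0, 0.0, 0.047], [0.0, 0.005, 0.011], [0.0, 0.004, 0.012], [0.0, 0.003, 0.011], [0.0, 0.003, 0.012], [0.0, 0.002, 0.012], [0.0, 0.001, 0.012], [0.0, 0.0, 0.013], [0.0, -0.0, 0.012]]
[np.float64(0.92), np.float64(-0.0), np.float64(-0.0), np.float64(-0.0), np.float64(-0.0), np.float64(-0.0), np.float64(-0.0), np.float64(-0.0), np.float64(-0.0), np.float64(-0.0), np.float64(-0.0), np.float64(-0.0)]
end [559.7 126.6 182.1] -34.99842292979604
```

move_arm(
  delta_pos=[
    [-0.005,-0.003,-0.044],
    [0.08,0,0],
    [0.075,0,0],
    [0,0,0.025],
    [0,0,0.022],
    [0,0.005,0.011],
    [0,0.004,0.012],
    [0,0.003,0.011],
    [0,0.003,0.012],
    [0,0.002,0.012],
    [0,0.001,0.012],
    [0,0,0.013],
  ],
  roll=[0.9,0,0,0,0,0,0,0,0,0,0,0],
  claw=[1,1,1,1,1,1,1,1,1,1,1,1],
)

```text
t: 14.55
position: [558.8, 129.3, 184.0]
eef_rot: [0.479, 1.52, -0.476]
force: [-3.4, 6.5, -2.1]
width: 0.5
```

```bash
python3 chk.py r1
python3 - <<'E'
from plan import *
n=-35
nn=rot(np.radians(-35)); p=telemetry.state()['position'][:2]
for a in (60,65,70): print(a,(grip("red",a)-p)@nn-9)
plan(push("red",-35,8.3,70,90,7)+push("red",-35,7,90,91,2))
E
```

```text
14.55 [558.8 129.3 184. ] 0.5 -34.9 [-3.4  6.5 -2.1]
red  scene: 69.4deg r=61.8 n=44  side: 70.5deg r=62.9 n=44
blue  scene: 46.2deg r=61.9 n=37  side: 45.7deg r=61.9 n=58
yellow  scene: 44.4deg r=63.0 n=37  side: 45.0deg r=62.1 n=51
green  scene: 45.3deg r=61.7 n=41  side: 45.8deg r=61.3 n=33
60 -3.1861879604119627
65 2.187847499946601
70 7.594798071193939
rows 9
[[0.007, -0.005, -0.002], [0.0, -0.0, 0.012], [0.0, -0.002, 0.012], [0.0, -0.001, 0.011], [0.0, -0.003, 0.012], [0.0, -0.003, 0.012], [0.0, -0.004, 0.011], [0.0, -0.0, 0.004], [0.0, -0.002, 0.004]]
[np.float64(-0.0), np.float64(-0.0), np.float64(-0.0), np.float64(-0.0), np.float64(-0.0), np.float64(-0.0), np.float64(-0.0), np.float64(-0.0), np.float64(-0.0)]
end [574.6 110.7 182. ] -34.935822745665774
```

View pics/r1.png

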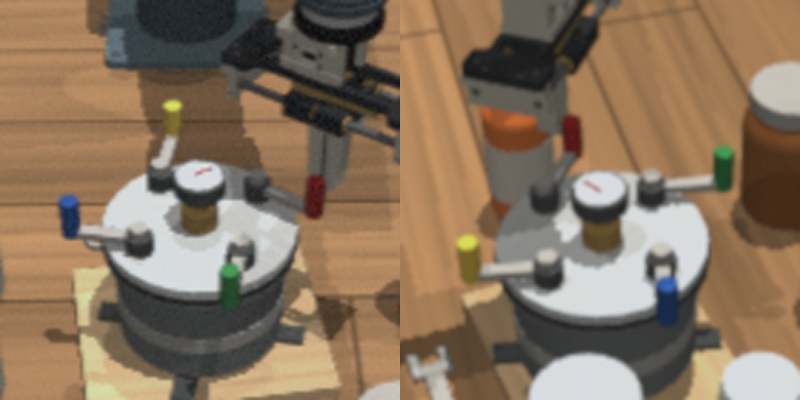

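move_arm(
  delta_pos=[
    [0.005,-0.002,0.01],
    [0,-0.002,0.012],
    [0,-0.002,0.012],
    [0,-0.003,0.012],
    [0,-0.003,0.011],
    [0,-0.003,0.01],
    [0,-0.002,0.006],
    [0,0,0.004],
    [0,0,0],
  ],
  roll=[0,0,0,0,0,0,0,0,0],
  claw=[1,1,1,1,1,1,1,1,1],
)

```text
t: 15.55
position: [573.7, 113.4, 183.2]
eef_rot: [0.48, 1.522, -0.474]
force: [-6.8, 10.3, 3.0]
width: 0.7
```

```bash
python3 chk.py r2
python3 - <<'E'
from plan import *
nn=rot(np.radians(-35)); p=telemetry.state()['position'][:2]
for a in (85,90,95): print(a,(grip("red",a)-p)@nn-9)
E
```

```text
15.55 [573.7 113.4 183.2] 0.7 -34.9 [-6.8 10.3  3. ]
red  scene: 89.5deg r=60.9 n=45  side: 90.5deg r=61.9 n=44
blue  scene: 46.4deg r=62.5 n=33  side: 45.5deg r=62.1 n=58
yellow  scene: 44.4deg r=62.9 n=35  side: 44.6deg r=62.0 n=54
green  scene: 45.5deg r=61.6 n=42  side: 44.9deg r=61.6 n=36
85 3.0206982109763594
90 8.14999502213102
95 13.11019325124525
```

move_arm(
  delta_pos=[
    [0,-0.002,0.005],
    [0,0,0.004],
    [0,0,0],
  ],
  roll=[0,0,0],
  claw=[1,1,1],
)

```text
t: 15.95
position: [573.9, 113.3, 183.2]
eef_rot: [0.482, 1.526, -0.472]
force: [-11.9, 16.2, 5.8]
width: 0.3
```

```bash
python3 chk.py r3
python3 - <<'E'
from plan import *
approach("blue",145,8.3,45.5,back=14,first=(-9,7),nt=6,pre=2,zt=232,yz=-35)
E
```

```text
15.95 [573.9 113.3 183.2] 0.3 -34.9 [-11.9  16.2   5.8]
red  scene: 89.9deg r=61.2 n=40  side: 90.1deg r=62.1 n=43
blue  scene: 46.3deg r=62.4 n=33  side: 45.2deg r=62.1 n=57
yellow  scene: 44.4deg r=63.2 n=39  side: 45.0deg r=61.8 n=51
green  scene: 45.4deg r=61.5 n=39  side: 45.4deg r=61.8 n=37
rows 11
[[-0.0, 0.002, -0.038], [-0.081, -0.0, 0.0], [-0.082, -0.0, 0.0], [0.0, -0.091, 0.102], [0.0, -0.09, 0.102], [0.0, -0.091, 0.102], [0.0, -0.091, 0.102], [0.0, -0.09, 0.102], [0.0, -0.091, 0.102], [0.083, 0.0, -0.0], [0.084, 0.0, -0.0]]
[-0.0, -0.0, -0.0, -0.0, -0.0, -0.0, -0.0, -0.0, -0.0, -0.0, -0.0]
end [ 621.7 -118.7  182. ] -35.0
```

Red stalled at its stop: the position did not change while the force doubled, and both cameras read 90°. On to blue.

move_arm(
  delta_pos=[
    [0,0.002,-0.046],
    [-0.081,0,0],
    [-0.082,0,0],
    [0,-0.091,0.102],
    [0,-0.09,0.102],
    [0,-0.091,0.102],
    [0,-0.091,0.102],
    [0,-0.09,0.102],
    [0,-0.091,0.102],
    [0,0,0],
    [0.083,0,0],
    [0.08,0,0],
  ],
  roll=[0,0,0,0,0,0,0,0,0,0,0,0],
  claw=[1,1,1,1,1,1,1,1,1,1,1,1],
)

```text
t: 17.25
position: [623.9, -123.3, 183.3]
eef_rot: [0.478, 1.513, -0.479]
force: [-0.8, 0.2, -0.4]
width: 0.4
```

Run:
```python
from plan import *
s=telemetry.state(); print(s['position'],s['force'],s['t'])
plan(push("blue",145,8.3,46,75,9),yz=-35)
```

```text
[ 623.90916884 -123.30887459  183.31244313] [-0.77903556  0.16008064 -0.3862589 ] 17.25
rows 9
[[0.004, 0.008, -0.064], [0.0, -0.005, -0.012], [0.0, -0.004, -0.012], [0.0, -0.003, -0.013], [0.0, -0.002, -0.013], [0.0, -0.002, -0.013], [0.0, -0.001, -0.013], [0.0, 0.001, -0.013], [0.0, 0.0, -0.013]]
[-0.0, -0.0, -0.0, -0.0, -0.0, -0.0, -0.0, -0.0, -0.0]
end [581.7 -96.7 182.1] -35.0
```

move_arm(
  delta_pos=[
    [0.004,0.008,-0.034],
    [0,0,-0.03],
    [0,-0.005,-0.012],
    [0,-0.004,-0.012],
    [0,-0.003,-0.013],
    [0,-0.002,-0.013],
    [0,-0.002,-0.013],
    [0,-0.001,-0.013],
    [0,0.001,-0.013],
    [0,0,-0.013],
    [0,0,0],
  ],
  roll=[0,0,0,0,0,0,0,0,0,0,0],
  claw=[1,1,1,1,1,1,1,1,1,1,1],
)

```text
t: 18.35
position: [581.7, -96.3, 183.9]
eef_rot: [0.475, 1.511, -0.479]
force: [2.2, -4.2, -0.6]
width: 0.6
```

```bash
python3 chk.py bb1
python3 - <<'E'
from plan import *
plan(push("blue",145,8.3,77,90,5)+push("blue",145,6,90,91,2),yz=-35)
E
```

```text
18.35 [581.7 -96.3 183.9] 0.6 -34.9 [ 2.2 -4.2 -0.6]
red  scene: 89.9deg r=61.1 n=44
blue  scene: 77.2deg r=63.0 n=10  side: 77.5deg r=62.7 n=21
yellow  scene: 48.8deg r=65.5 n=4  side: 44.7deg r=62.3 n=51
green  scene: 45.4deg r=61.4 n=38  side: 45.9deg r=62.0 n=30
rows 7
[[0.005, -0.001, -0.006], [0.0, 0.002, -0.011], [0.0, 0.003, -0.012], [0.0, 0.003, -0.011], [0.0, 0.004, -0.011], [0.0, 0.0, -0.008], [0.0, 0.002, -0.003]]
[-0.0, -0.0, -0.0, -0.0, -0.0, -0.0, -0.0]
end [568.8 -82.2 182.1] -35.0
```

View pics/bb1.png

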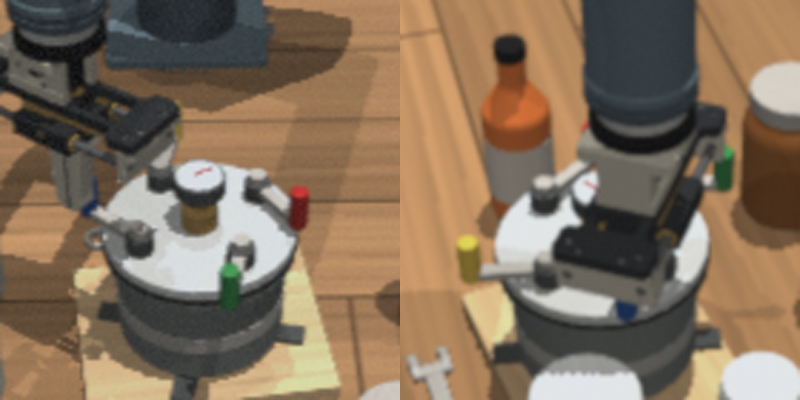

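Blue is at about 77°, with the finger behind it. I keep pushing to the stop.

move_arm(
  delta_pos=[
    [0.004,0,-0.008],
    [0,0.002,-0.011],
    [0,0.003,-0.012],
    [0,0.003,-0.011],
    [0,0.004,-0.011],
    [0,0,-0.006],
    [0,0,0],
  ],
  roll=[0,0,0,0,0,0,0],
  claw=[1,1,1,1,1,1,1],
)

```text
t: 19.15
position: [571.6, -85.1, 182.0]
eef_rot: [0.475, 1.507, -0.48]
force: [9.4, -10.0, -2.4]
width: 0.2
```

move_arm(
  delta_pos=[
    [0,0,-0.006],
    [0,0,0],
  ],
  roll=[0,0],
  claw=[1,1],
)

```text
t: 19.35
position: [571.5, -85.0, 182.0]
eef_rot: [0.474, 1.504, -0.48]
force: [12.2, -12.4, -5.4]
width: 0.4
```

```bash
python3 chk.py bb2
python3 - <<'E'
from plan import *
nn=rot(np.radians(145)); p=telemetry.state()['position'][:2]
for a in (85,90,95): print(a,(grip("blue",a)-p)@nn-9)
E
```

```text
19.35 [571.5 -85.  182. ] 0.4 -35.0 [ 12.2 -12.4  -5.4]
red  scene: 89.9deg r=61.6 n=40
blue  scene: 92.7deg r=61.7 n=6  side: 90.3deg r=62.4 n=15
yellow  side: 44.6deg r=62.3 n=51
green  scene: 45.5deg r=61.4 n=41  side: 45.3deg r=61.6 n=35
85 3.7794375440448533
90 8.908734355199517
95 13.868932584313644
```

Run:
```python
from plan import *
approach("yellow",55,16,45,back=16,first=(9,-7),nt=4,pre=2,zt=232,yz=-35)
```

```text
rows 9
[[-0.0, -0.002, 0.038], [-0.083, 0.0, -0.0], [-0.083, 0.0, -0.0], [-0.0, -0.037, -0.123], [-0.0, -0.038, -0.123], [-0.0, -0.037, -0.123], [-0.0, -0.038, -0.123], [0.083, 0.0, -0.0], [0.083, 0.0, -0.0]]
[-0.0, -0.0, -0.0, -0.0, -0.0, -0.0, -0.0, -0.0, -0.0]
end [433.8 -44.2 182.1] -35.0
```

move_arm(
  delta_pos=[
    [0,0,0.046],
    [-0.083,0,0],
    [-0.083,0,0],
    [0,-0.037,-0.123],
    [0,-0.038,-0.123],
    [0,-0.037,-0.123],
    [0,-0.038,-0.123],
    [0,0,0],
    [0.083,0,0],
    [0.08,0,0],
    [0,0,0],
  ],
  roll=[0,0,0,0,0,0,0,0,0,0,0],
  claw=[1,1,1,1,1,1,1,1,1,1,1],
)

```text
t: 20.55
position: [429.6, -40.3, 178.8]
eef_rot: [0.479, 1.522, -0.477]
force: [-0.2, 0.3, 0.1]
width: 0.5
```

```bash
python3 chk.py yy0
python3 - <<'E'
from plan import *
plan(push("yellow",55,15,45,75,9),yz=-35)
E
```

```text
20.55 [429.6 -40.3 178.8] 0.5 -34.9 [-0.2  0.3  0.1]
red  scene: 90.2deg r=61.5 n=43  side: 90.0deg r=62.2 n=39
blue  scene: 90.4deg r=62.7 n=42  side: 89.8deg r=62.4 n=48
yellow  scene: 44.8deg r=62.5 n=36  side: 44.7deg r=61.8 n=58
green  scene: 45.4deg r=61.3 n=38  side: 45.8deg r=61.4 n=36
rows 9
[[-0.003, 0.053, 0.012], [0.0, 0.013, -0.005], [0.0, 0.012, -0.005], [0.0, 0.013, -0.003], [0.0, 0.014, -0.003], [0.0, 0.013, -0.001], [0.0, 0.014, -0.001], [0.0, 0.013, -0.0], [0.0, 0.014, 0.001]]
[-0.0, -0.0, -0.0, -0.0, -0.0, -0.0, -0.0, -0.0, -0.0]
end [457.6  -1.3 182.1] -35.0
```

View pics/yy0.png

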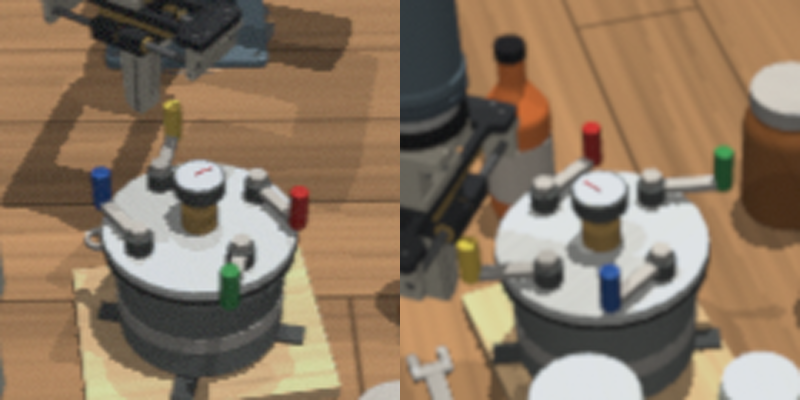

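Red and blue both read 90°. Yellow at 45° is next, with the finger behind it.

move_arm(
  delta_pos=[
    [-0.008,0.03,0.007],
    [0,0.023,0.005],
    [0,0.013,-0.005],
    [0,0.012,-0.005],
    [0,0.013,-0.003],
    [0,0.014,-0.003],
    [0,0.013,-0.001],
    [0,0.014,-0.001],
    [0,0.013,0],
    [0,0.013,0],
    [0,0,0],
  ],
  roll=[0,0,0,0,0,0,0,0,0,0,0],
  claw=[1,1,1,1,1,1,1,1,1,1,1],
)

```text
t: 21.75
position: [456.1, -1.1, 183.1]
eef_rot: [0.476, 1.52, -0.478]
force: [-4.8, -1.1, 1.1]
width: 0.5
```

```bash
python3 chk.py yy1
python3 - <<'E'
from plan import *
nn=rot(np.radians(55)); p=telemetry.state()['position'][:2]
for a in (70,75,80): print(a,(grip("yellow",a)-p)@nn-9)
plan(push("yellow",55,15,77,90,5),yz=-35)
E
```

```text
21.75 [456.1  -1.1 183.1] 0.5 -34.9 [-4.8 -1.1  1.1]
red  scene: 90.0deg r=61.5 n=41  side: 90.9deg r=62.0 n=41
blue  scene: 90.5deg r=63.2 n=38  side: 89.8deg r=61.9 n=45
yellow  scene: 73.7deg r=63.2 n=32  side: 76.6deg r=58.9 n=25
green  scene: 45.5deg r=60.9 n=37  side: 45.2deg r=62.4 n=36
70 10.255793834298512
75 15.654509357781418
80 21.003902348532694
rows 5
[[0.003, 0.009, 0.005], [0.0, 0.012, 0.002], [0.0, 0.011, 0.002], [0.0, 0.012, 0.003], [0.0, 0.011, 0.004]]
[-0.0, -0.0, -0.0, -0.0, -0.0]
end [469.6   9.5 182.1] -35.0
```

move_arm(
  delta_pos=[
    [0.003,0.011,0.004],
    [0,0.012,0.002],
    [0,0.011,0.002],
    [0,0.012,0.003],
    [0,0.011,0.004],
    [0,0.005,0],
    [0,0,0],
  ],
  roll=[0,0,0,0,0,0,0],
  claw=[1,1,1,1,1,1,1],
)

```text
t: 22.55
position: [469.5, 10.2, 181.9]
eef_rot: [0.475, 1.521, -0.48]
force: [-7.5, -5.6, 3.7]
width: 0.2
```

move_arm(
  delta_pos=[
    [0,0.006,0],
    [0,0,0],
  ],
  roll=[0,0],
  claw=[1,1],
)

```text
t: 22.75
position: [469.6, 10.3, 181.9]
eef_rot: [0.472, 1.522, -0.483]
force: [-13.0, -11.7, 5.6]
width: 0.5
```

```bash
python3 chk.py yy2
python3 - <<'E'
from plan import *
nn=rot(np.radians(55)); p=telemetry.state()['position'][:2]
for a in (85,90,95): print(a,(grip("yellow",a)-p)@nn-9)
E
```

```text
22.75 [469.6  10.3 181.9] 0.5 -34.9 [-13.  -11.7   5.6]
red  scene: 89.9deg r=61.3 n=44  side: 90.7deg r=61.7 n=40
blue  scene: 90.3deg r=63.0 n=37  side: 90.0deg r=62.1 n=43
yellow  scene: 90.0deg r=63.2 n=38  side: 91.5deg r=58.8 n=17
green  scene: 45.4deg r=61.8 n=40  side: 45.1deg r=61.4 n=36
85 9.177604640081391
90 14.306901451236065
95 19.267099680350263
```

Run:
```python
from plan import *
approach("green",235,15,45.4,back=16,first=(-7,-9),nt=7,pre=2,zt=232,yz=-35)
```

```text
rows 12
[[-0.0, -0.038, -0.002], [-0.083, 0.0, 0.0], [-0.084, 0.0, 0.0], [0.0, 0.095, 0.077], [0.0, 0.094, 0.078], [0.0, 0.095, 0.077], [0.0, 0.094, 0.078], [0.0, 0.095, 0.077], [0.0, 0.095, 0.077], [0.0, 0.094, 0.078], [0.083, 0.0, -0.0], [0.084, 0.0, -0.0]]
[-0.0, -0.0, -0.0, -0.0, -0.0, -0.0, -0.0, -0.0, -0.0, -0.0, -0.0, -0.0]
end [709.7  70.7 181.9] -35.0
```

move_arm(
  delta_pos=[
    [0,-0.046,0],
    [-0.083,0,0],
    [-0.084,0,0],
    [0,0.095,0.077],
    [0,0.095,0.078],
    [0,0.095,0.077],
    [0,0.095,0.078],
    [0,0.095,0.077],
    [0,0.095,0.077],
    [0,0.095,0.078],
    [0,0,0],
  ],
  roll=[0,0,0,0,0,0,0,0,0,0,0],
  claw=[1,1,1,1,1,1,1,1,1,1,1],
)

```text
t: 23.95
position: [715.4, 72.9, 229.5]
eef_rot: [0.478, 1.518, -0.476]
force: [-0.8, 0.5, -0.1]
width: 0.6
```

```bash
python3 chk.py gg0
python3 - <<'E'
from plan import *
a=grip("green",45.4)-rot(np.radians(235))*40
plan([(*a,182,None,2)]+push("green",235,14.3,45.4,72,8),yz=-35)
E
```

```text
23.95 [715.4  72.9 229.5] 0.6 -34.9 [-0.8  0.5 -0.1]
red  side: 90.0deg r=62.9 n=41
blue  scene: 90.4deg r=62.8 n=34  side: 89.8deg r=61.9 n=47
yellow  side: 89.9deg r=62.1 n=50
green  scene: 45.5deg r=61.9 n=43  side: 44.8deg r=61.9 n=36
rows 10
[[0.081, -0.004, -0.002], [0.082, -0.004, -0.003], [-0.0, -0.055, 0.0], [-0.0, -0.013, 0.005], [-0.0, -0.013, 0.004], [-0.0, -0.013, 0.004], [-0.0, -0.014, 0.002], [-0.0, -0.014, 0.002], [-0.0, -0.013, 0.0], [-0.0, -0.014, 0.0]]
[-0.0, -0.0, -0.0, -0.0, -0.0, -0.0, -0.0, -0.0, -0.0, -0.0]
end [688.1  31.3 182. ] -35.0
```

move_arm(
  delta_pos=[
    [0.08,-0.004,-0.002],
    [0.075,-0.004,-0.003],
    [0,-0.027,0],
    [0,-0.028,0],
    [0,-0.013,0.005],
    [0,-0.013,0.004],
    [0,-0.013,0.004],
    [0,-0.014,0.002],
    [0,-0.014,0.002],
    [0,-0.013,0],
    [0,-0.013,0],
    [0,0,0],
  ],
  roll=[0,0,0,0,0,0,0,0,0,0,0,0],
  claw=[1,1,1,1,1,1,1,1,1,1,1,1],
)

```text
t: 25.25
position: [689.8, 30.5, 187.9]
eef_rot: [0.479, 1.512, -0.477]
force: [4.7, 2.2, -0.7]
width: 0.2
```

```bash
python3 chk.py gg1
python3 - <<'E'
from plan import *
nn=rot(np.radians(235)); p=telemetry.state()['position'][:2]
for a in (65,70,75): print(a,(grip("green",a)-p)@nn-9)
plan(push("green",235,14.3,74,90,6),yz=-35)
E
```

```text
25.25 [689.8  30.5 187.9] 0.2 -35.0 [ 4.7  2.2 -0.7]
red  side: 91.0deg r=62.0 n=38
blue  scene: 89.7deg r=63.0 n=27  side: 89.8deg r=61.5 n=51
yellow  side: 90.2deg r=62.5 n=46
green  scene: 74.6deg r=62.7 n=26  side: 72.5deg r=61.8 n=40
65 7.033345480638378
70 12.440296051885703
75 17.839011575368655
rows 6
[[0.019, -0.008, -0.006], [0.0, -0.012, -0.001], [0.0, -0.011, -0.002], [0.0, -0.011, -0.003], [0.0, -0.011, -0.003], [0.0, -0.011, -0.004]]
[-0.0, -0.0, -0.0, -0.0, -0.0, -0.0]
end [673.9  18.1 182.1] -35.0
```

View pics/gg1.png

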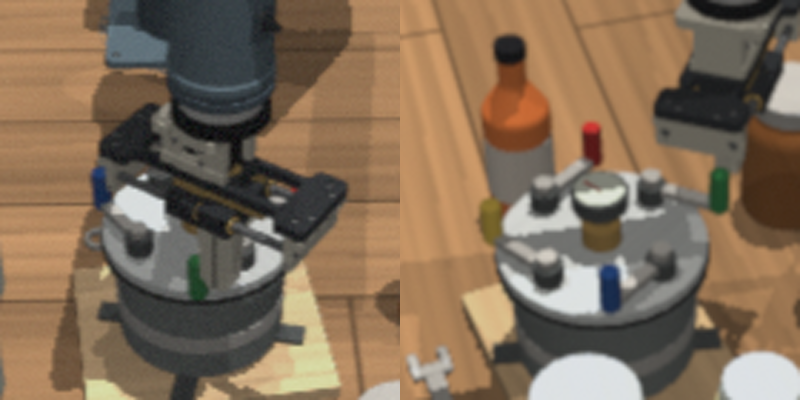

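Green is at about 73° in contact, and the other three are at 90°. I finish green now, lowering the tip slightly.

move_arm(
  delta_pos=[
    [0.006,-0.01,-0.004],
    [0.004,-0.012,-0.001],
    [0,-0.011,-0.002],
    [0,-0.011,-0.003],
    [0,-0.011,-0.003],
    [0,-0.011,-0.003],
    [0,-0.004,0],
    [0,0,0],
  ],
  roll=[0,0,0,0,0,0,0,0],
  claw=[1,1,1,1,1,1,1,1],
)

```text
t: 26.15
position: [675.1, 17.9, 185.0]
eef_rot: [0.48, 1.51, -0.474]
force: [9.2, 5.5, 0.1]
width: 0.2
```

move_arm(
  delta_pos=[
    [0,-0.006,0],
    [0,0,0],
  ],
  roll=[0,0],
  claw=[1,1],
)

```text
t: 26.35
position: [674.9, 17.8, 185.0]
eef_rot: [0.482, 1.509, -0.471]
force: [12.8, 8.5, -0.9]
width: 0.1
```

```bash
python3 chk.py gg2
python3 - <<'E'
from plan import *
nn=rot(np.radians(235)); p=telemetry.state()['position'][:2]
for a in (85,90,95): print(a,(grip("green",a)-p)@nn-9)
E
```

```text
26.35 [674.9  17.8 185. ] 0.1 -34.9 [12.8  8.5 -0.9]
red  side: 90.1deg r=62.5 n=39
blue  scene: 90.4deg r=63.4 n=33  side: 89.5deg r=61.0 n=51
yellow  side: 90.1deg r=62.7 n=48
green  scene: 91.3deg r=63.0 n=23  side: 90.8deg r=61.1 n=43
85 9.55711320352048
90 14.686410014675094
95 19.646608243789313
```

move_arm(
  delta_pos=[
    [0,0.04,0],
    [0,0.02,0],
    [-0.15,0,0],
    [-0.15,0,0],
    [-0.15,0,0],
    [0,0.15,0],
    [0,0.15,0],
    [0,0.15,0],
    [0,0.15,0],
    [0,0.1,0],
    [0,0,0],
    [0,0,0],
  ],
  roll=[0,0,0,0,0,0,0,0,0,0,0,0],
  claw=[1,1,1,1,1,1,1,1,1,1,1,1],
)

```text
t: 27.65
position: [801.5, 202.3, 315.2]
eef_rot: [0.476, 1.521, -0.48]
force: [0.2, 0.2, -0.5]
width: 0.5
```

```bash
python3 chk.py f
python3 - <<'E'
from h import *
for n in("scene","side"):
    a=cv2.imread(f"pics/{n}0.png").astype(int); b=cv2.imread(f"pics/{n}_f.png").astype(int)
    cv2.imwrite(f"pics/f_{n}.png",np.hstack([cv2.resize(x.astype(np.uint8),(400,250)) for x in(a,b)]))
E
```

```text
27.65 [801.5 202.3 315.2] 0.5 -34.9 [ 0.2  0.2 -0.5]
red  scene: 89.9deg r=61.0 n=39  side: 90.5deg r=62.4 n=41
blue  scene: 90.0deg r=62.7 n=34  side: 89.9deg r=62.1 n=46
yellow  scene: 88.9deg r=64.0 n=38  side: 89.2deg r=62.3 n=50
green  scene: 89.8deg r=61.3 n=32  side: 90.9deg r=62.2 n=42
```

View pics/f.png

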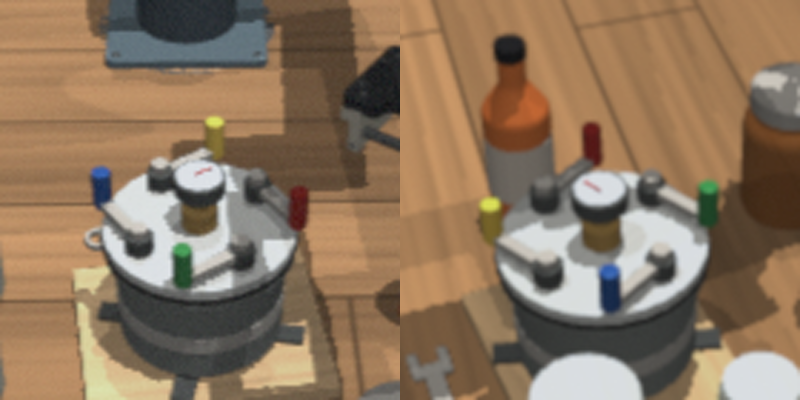

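View pics/f_side.png

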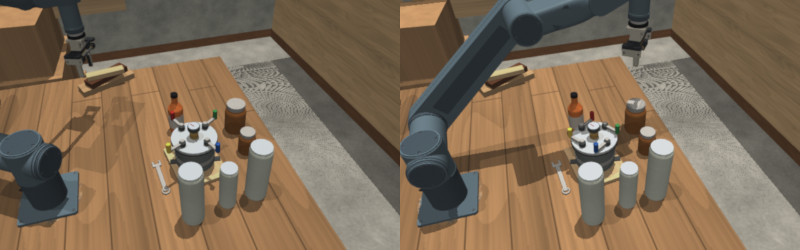

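View pics/f_scene.png

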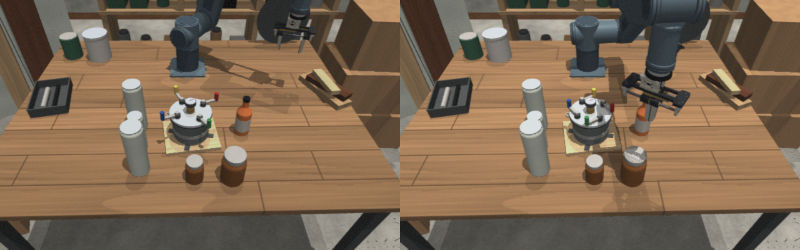

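Both views show all four levers square to their spokes and the arm clear of everything. The can, bottle, jar and wrench look unmoved from the start pictures. Signing off.

Run:
```python
from station import telemetry, workorder
s=telemetry.state(); print(s['t'],s['qd'].round(3)); print(workorder.sign_off())
```

```text
27.75 [-0.012 -0.031  0.007  0.002 -0.001  0.001]
the job is handed in; nothing more can be done
None
```

I turned all four levers clockwise with the shut fingers, in the order red, blue, yellow, green, and handed the job in at 27.8 s of the 72 s allowed.

- **First pass:** both cameras read about 44.5° for red, 46° for blue, 45° for yellow and 45.4° for green.
- **Second pass:** I pressed each lever until it stopped moving while the force kept rising. The wrist force was at most about 21 N at my readings. I then read about 90° on each.
- **Last check, arm clear:** red 89.9°/90.5°, blue 90.0°/89.9°, yellow 88.9°/89.2°, green 89.8°/90.9° (scene/side camera).
- **Disagreement:** yellow's last reading is about 1° short. It had read 89.9–90.2° in the side camera after I let go of it, so I take this as image noise under the arm's shadow.
- **Bystanders:** compared by eye with the start pictures, the can, bottle, jar and wrench look unmoved. I did not measure their positions again.

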